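# Preset two duct dampers with a fingertip

## Task

Preset the dampers of the two duct sections on the cart before they are hung: with a fingertip against the side of the upright tab, push the wider duct's lever round by the shorter way until it points in line with that duct, straight at its open end (damper open), and the narrower duct's lever likewise until it points squarely across that duct, straight at its side wall (damper closed). Only push the tabs, never pinch them, and leave everything else on and around the ducts where it stands.

Things in the scene. Friction and masses are not known exactly. Their poses are not given: they have to be found in the camera images.
- duct_wide: The wider of the two bare sheet-metal duct sections, fixed to the cart's top: an open-ended rectangular tube 250 mm wide (its y), 200 mm long (its x, the way the air goes), 85 mm high, lying flat. Origin at the centre of its underside, z up. On its top is a damper lever with an upright tab at the end.
- lever_wide (a joint): Damper lever of the wider duct, about the upright pivot at the centre of the duct's top. Rad: 0 = in line, pointing from the pivot along the duct's -x; grows counter-clockwise from above; 1.571 = across, along the duct's -y (direction -cos q, -sin q in the duct's frame). Stays where left: about 2 N at the tab turns it, no springs or clicks. Stops only at -0.45 and 2.0, beyond both settings.
- tab_wide (a point): Middle of the upright tab on the wider duct's lever, 31 mm above the duct's top, 68 mm from the pivot axis. The tab is 12 mm thick across the lever (its sides are pushed), 14 mm along it, and reaches from 11 to 51 mm above the duct's top. The lever's strip, 16 mm wide, lies 11 to 17 mm above the top; the hub, 26 mm across, and its wing nut reach up to 38 mm.
- pivot_wide (a point): Pivot of the wider duct's lever, at the height of the duct's top, 85 mm above the cart's top.
- duct_narrow: The narrower of the two bare sheet-metal duct sections, fixed to the cart's top: an open-ended rectangular tube 160 mm wide (its y), 200 mm long (its x, the way the air goes), 85 mm high, lying flat. Origin at the centre of its underside, z up. On its top is a damper lever with an upright tab at the end.
- lever_narrow (a joint): Damper lever of the narrower duct, about the upright pivot at the centre of the duct's top. Rad: 0 = in line, pointing from the pivot along the duct's -x; grows counter-clockwise from above; 1.571 = across, along the duct's -y (direction -cos q, -sin q in the duct's frame). Stays where left: about 2 N at the tab turns it, no springs or clicks. Stops only at -0.45 and 2.0, beyond both settings.
- tab_narrow (a point): Middle of the upright tab on the narrower duct's lever, 31 mm above the duct's top, 68 mm from the pivot axis. The tab is 12 mm thick across the lever (its sides are pushed), 14 mm along it, and reaches from 11 to 51 mm above the duct's top. The lever's strip, 16 mm wide, lies 11 to 17 mm above the top; the hub, 26 mm across, and its wing nut reach up to 38 mm.
- pivot_narrow (a point): Pivot of the narrower duct's lever, at the height of the duct's top, 85 mm above the cart's top.
- tape: Bystander: roll of metal tape, 68 mm across, 46 mm high, lying on the wider duct's top, in the quarter towards its +x and +y. Origin: centre of underside.
- screw_jar: Bystander: small clear screw jar, 38 mm across, 45 mm high, on the narrower duct's top, in the quarter towards its +x and +y. Origin: centre of underside.
- spray: Bystander: empty trigger spray bottle, 80 mm across, 220 mm high, beyond the ducts. Origin: centre of underside.
- caddy: Bystander: mint caddy 180 x 280 mm, 110 mm high, with a bail handle up to 198 mm. Origin: centre of underside.
- organizer: Bystander: clear drawer organizer 160 x 240 x 152 mm. Origin: centre of underside.
- pedal_bin: Bystander: round stainless pedal bin, 176 mm across, 245 mm high, at the left side. Origin: centre of underside.
- dustpan: Bystander: grey folding dustpan, about 190 x 240 mm, 62 mm high, at the right side. Origin: centre of underside.

How it is judged (in metres and radians):
At the end, for the whole second after the job is handed in: The wider duct's lever stands at 0 and the narrower duct's lever at 1.571 rad, each within 0.14 rad (8 degrees), both at rest (value of joint lever_wide between -0.14 and 0.14 rad and value of joint lever_narrow between 1.431 and 1.711 rad and velocity of joint lever_wide between -0.05 and 0.05 rad/s and velocity of joint lever_narrow between -0.05 and 0.05 rad/s); the robot touches nothing.
It fails at once if the wide duct's tab is pinched (more than 2 N on both of its sides at once) (contact force between each of lever_wide_c2, lever_wide_c3 and the fingers above 2 N).
It fails at once if the narrow duct's tab is pinched (more than 2 N on both of its sides at once) (contact force between each of lever_narrow_c2, lever_narrow_c3 and the fingers above 2 N).
It fails at once if a bystander (tape roll, jar, spray bottle, caddy, organizer, bin or dustpan) is moved more than 15 mm or lifted (distance of any of tape, screw_jar, spray, caddy, organizer, pedal_bin, dustpan from where it was at the start of the episode above 0.015 m).
It also fails if it takes over 51 s, if anything falls off the work surface, if the arm or the gripper's body presses on something with over 40 N, if the wrist force passes 120 N, or if a joint passes its speed limit or range.

## Robot

A 6-joint arm with a two-finger parallel gripper is mounted at the origin on the work surface. World frame = base frame: x ahead of the robot, y to its left, z up, the work surface at z = 0. Lengths are in m, angles in degrees, forces in N, time in s.
With the tool pointing down it reaches from about 0.4 to 0.825 m from the base axis. Payload 7 kg.
Tool frame: the origin (TCP) lies midway between the tips of the shut fingers; the grasp point (between the pads) lies 19 mm behind it (ctrl.grip_point_offset is the distance from the TCP to the grasp point, in m); x points along the fingers, y is the direction in which the jaws open and shut, and the axes are right-handed (so a half turn about x gives the same grasp; the last joint's range is limited). The gripper opens to 88 mm and grips with 3 to 60 N. Pads are 19 mm wide; open, the fingers measure 130 mm over their backs; the gripper's body (78 mm by 193 mm) begins 47 mm behind the grasp point.
Start: joints at [79.761, 20.546, 0.682, 0, -70.136, -16.507], TCP at [0.304, 0.603, 0.196] pointing down, gripper open.
Joint ranges: [-176.03, 176.03], [-82.01, 121.73], [-58.28, 71.71], [-173.87, 95.51], [-174.79, -0.11], [-173.66, 173.66]. Speed limits (degrees/s): [136.94, 136.94, 172.46, 180, 180, 180].

## Interface

Orientations are given as [roll, pitch, yaw] about the fixed x, y, z axes, in that order (R = Rz(yaw) Ry(pitch) Rx(roll)).
In Python, from plant import ctrl gives the robot as it stands.
- The arm moves only by the tool drive_tool, never from a script. Its argument "plan" is a list of rows, each a list of 3 entries, a list of its own where there are three numbers: the shift along the tool's x, y, z in m, then the turn, a rotation vector about the tool's x, y, z in degrees, then the opening, from 0 (shut) to 1 (fully open). In form: [[[dx, dy, dz], [wx, wy, wz], grip], ...]. A call has 1 to 20 rows; each row is the pose to reach, as a shift and turn from the pose measured when the call began, along the tool's axes at that moment; what a row does not reach only later rows make up. A row lasts 1/12 s, in which the tool goes at most 41.7 mm and 7.16 degrees, less where a joint would pass 70% of its speed; a pose out of reach is approached as far as the arm can. A call with a gripper value outside its range is refused whole. The fingers move at their own pace and stop on an object; the grip force is fixed at half the most. Time passes only in rows, so rows that repeat a pose let the fingers close. It gives the time, the measured TCP pose, the force and the opening at its end, in the units of the state.
- ctrl.get_obs(): the state, without advancing time (a new reading comes with each control period).
- ctrl.snapshot(name): name is "scene" or "top"; returns the picture (480x640x3 uint8, blue, green, red); there is no depth.
- ctrl.get_calibration(name): a dict with "fx", "fy", "cx", "cy" (pixels), "dist_coeffs" ([k1, k2, p1, p2, k3] as OpenCV has them; the pictures are not rectified), "R" (3x3) and "t" (3): a world point X has camera coordinates R X + t. Camera axes: x right, y down, z forward; pixel columns grow to the right and rows downward; lengths in m; the calibration is good to about 2 mm. A picture is of the moment at which its call begins. get_calibration takes no time and is no camera call.
- ctrl.close_job(): hands the job in, once; it reports no verdict.
Trained networks look in the newest picture that a camera, given by its name, has taken for a name from the list of things; names that differ only in an ending like _2 or _b are one class to them, and where a whole thing is asked for, a point or a joint stands for the part that bears it (a point fixed in the world has none). Each returns a list of dicts, best first, with "confidence" (0 to 1); they miss things now and then, are a little off and sometimes report something else, mostly with a low value. They report only what shows in the picture. A call takes as long as a camera call.
- ctrl.cut_out(camera, name): "pixels" (480x640 bool, what is visible of it) and "pixel" ([column, row] in pixels, amid what is visible of it).
- ctrl.landmark_of(camera, name): "pixel" ([column, row] in pixels: a listed point, or the origin of a listed thing).
The state is a dict: "clock": time; "joint_pos": joint angles; "qvel": joint speeds; "tau": joint torques, N m; "tool_pos": TCP position; "orientation": TCP orientation; "force": force on the tool from outside, world axes, zero at the start; "moment": the same for the moment, N m; "opening": finger opening in m.
Only numpy, scipy, OpenCV 4.12 (cv2) and the standard library are available. Lean on these libraries where they do the work, as an engineer would, in place of code of your own. Each camera call takes 0.05 s, during which the arm holds its last target. There are 200 camera calls.

## Working session

There is one attempt and no reset: what is moved stays moved. The work goes in short steps, Python scripts to look and compute and a tool call to move; the robot and the scene stay as the last step left them, time stands still between calls to the robot, and variables do not carry over. Pictures are saved under pics/ and viewed, about 8 in all and at most 12, crops included, and the job is handed in when it is done.

Besides the shell and the picture viewer there is one more tool, called after "Request:" by a JSON object that holds its "fn" and its "kwargs". drive_tool: Moves the arm, as the interface text tells. Its arguments: {"type":"object","properties":{"plan":{"type":"array","items":{"type":"array"}}},"required":["plan"]}

```bash
mkdir -p pics; ls; cat > h.py <<'E'
import numpy as np, cv2
from plant import ctrl
def ray(cam,px):
    c=ctrl.get_calibration(cam);K=np.array([[c['fx'],0,c['cx']],[0,c['fy'],c['cy']],[0,0,1.]])
    u=cv2.undistortPoints(np.array([[px]],float),K,np.array(c['dist_coeffs'],float))[0,0]
    R=np.array(c['R']);t=np.array(c['t']).ravel()
    return -R.T@t, R.T@np.array([u[0],u[1],1])
def atz(cam,px,z):
    o,d=ray(cam,px); return o+d*(z-o[2])/d[2]
def tri(a,b):
    (o1,d1),(o2,d2)=ray('scene',a),ray('top',b)
    s=np.linalg.lstsq(np.c_[d1,-d2],o2-o1,rcond=None)[0]
    p,q=o1+s[0]*d1,o2+s[1]*d2
    return (p+q)/2,np.linalg.norm(p-q)
def proj(cam,X):
    c=ctrl.get_calibration(cam);K=np.array([[c['fx'],0,c['cx']],[0,c['fy'],c['cy']],[0,0,1.]])
    return cv2.projectPoints(np.array(X,float).reshape(-1,3),cv2.Rodrigues(np.array(c['R'],float))[0],np.array(c['t'],float),K,np.array(c['dist_coeffs'],float))[0][:,0]
E
python3 - <<'E'
from h import *
np.set_printoptions(precision=3,suppress=True)
print(ctrl.get_obs())
for c in('scene','top'):
    cv2.imwrite(f'pics/{c}0.png',ctrl.snapshot(c)); print(c,ray(c,[320,240]))
N=['duct_wide','tab_wide','pivot_wide','duct_narrow','tab_narrow','pivot_narrow','tape','screw_jar','spray','caddy','organizer','pedal_bin','dustpan']
for n in N:
    r={c:ctrl.landmark_of(c,n) for c in('scene','top')}
    print(n,{c:[(np.round(q['pixel'],1),round(q['confidence'],2)) for q in v[:2]] for c,v in r.items()})
    if all(r.values()): print('   ',*tri(r['scene'][0]['pixel'],r['top'][0]['pixel']))
E
```

```text
pics
{'clock': 0.0, 'joint_pos': array([ 79.762,  20.591,   0.632,  -0.02 , -70.135, -16.506]), 'qvel': array([ 0.086, -0.115,  0.062,  0.036, -0.081,  0.002]), 'tau': array([ -0.002, -58.272,  29.307,   6.997,   0.007,  -0.   ]), 'tool_pos': array([0.304, 0.602, 0.195]), 'orientation': array([  94.976,   89.904, -111.775]), 'force': array([ 0.111,  0.444, -0.062]), 'moment': array([-0.002,  0.028,  0.058]), 'opening': 0.08754159580738645}
scene (array([1.257, 0.962, 1.147]), array([-0.434, -0.607, -0.666]))
top (array([0.457, 0.004, 1.436]), array([ 0.061, -0.037, -0.998]))
duct_wide {'scene': [], 'top': [(array([379.2, 242.8]), 0.6)]}
tab_wide {'scene': [(array([254. , 291.6]), 0.72), (array([309.4, 166.2]), 0.6)], 'top': [(array([409.6, 257.7]), 0.87)]}
    [ 0.542 -0.41  -0.499] 0.07080365103274502
pivot_wide {'scene': [(array([287.8, 202.3]), 0.73)], 'top': [(array([383.7, 240.9]), 0.77)]}
    [ 0.54  -0.208  0.074] 0.0036266301047179817
duct_narrow {'scene': [(array([367.1, 300.3]), 0.66), (array([304.8, 166.2]), 0.48)], 'top': [(array([229.5, 242. ]), 0.79)]}
    [0.541 0.188 
[... 684 characters left out ...]
1] 0.003738731163814878
caddy {'scene': [(array([433.3, 383.2]), 0.8)], 'top': [(array([118.3, 224.9]), 0.65)]}
    [0.583 0.486 0.012] 0.0011844455919923916
organizer {'scene': [(array([224.3, 184.6]), 0.63), (array([282.2, 217.9]), 0.52)], 'top': [(array([488.1, 217.9]), 0.69), (array([378.8, 243.9]), 0.37)]}
    [ 0.608 -0.51  -0.016] 0.00046474559958220975
pedal_bin {'scene': [(array([491. , 318.7]), 0.77)], 'top': [(array([379.8, 243.2]), 0.75), (array([142. , 326.1]), 0.64)]}
    [0.419 0.111 0.042] 0.6586606080956153
dustpan {'scene': [(array([307.7, 165. ]), 0.97), (array([432.3, 384.5]), 0.66)], 'top': [(array([459.9, 323.7]), 0.92)]}
    [ 0.325 -0.422  0.006] 0.0034769101521031475
```

View pics/top0.png

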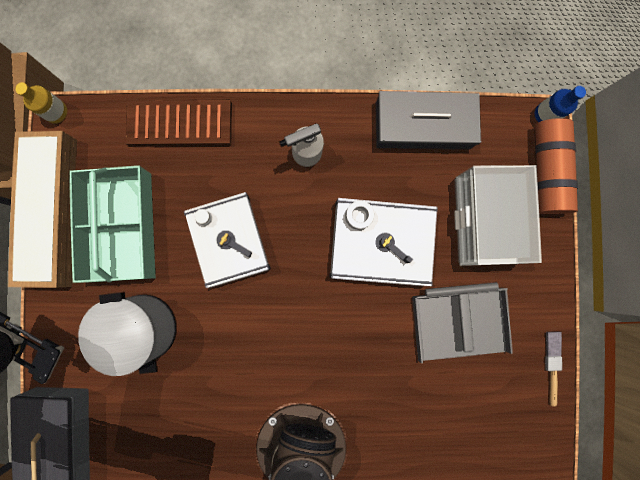

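View pics/scene0.png

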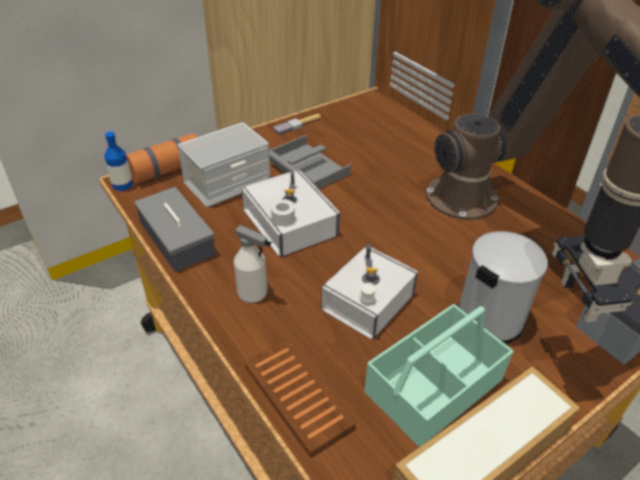

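```bash
python3 - <<'E'
from h import *
im=cv2.imread('pics/top0.png')
a=cv2.resize(im[185:295,175:275],None,fx=4,fy=4,interpolation=cv2.INTER_CUBIC)
b=cv2.resize(im[185:295,325:445],None,fx=3.3,fy=4,interpolation=cv2.INTER_CUBIC)
cv2.imwrite('pics/crop.png',np.hstack([a,b[:, :]])[:, :800])
np.set_printoptions(precision=4,suppress=True)
hsv=cv2.cvtColor(im,cv2.COLOR_BGR2HSV)
m=((hsv[...,1]<60)&(hsv[...,2]>190)).astype(np.uint8)
for n,(x0,x1,y0,y1) in dict(narrow=(180,275,188,292),wide=(325,445,192,292)).items():
    mm=np.zeros_like(m);mm[y0:y1,x0:x1]=m[y0:y1,x0:x1]
    mm=cv2.morphologyEx(mm,cv2.MORPH_OPEN,np.ones((3,3)))
    ys,xs=np.nonzero(mm);P=np.array([atz('top',[x,y],.085)[:2] for x,y in zip(xs,ys)],np.float32)
    r=cv2.minAreaRect(P);print(n,r,'corners',cv2.boxPoints(r))
for n,pv,tb in(('narrow','pivot_narrow','tab_narrow'),('wide','pivot_wide','tab_wide')):
    p=atz('top',ctrl.landmark_of('top',pv)[0]['pixel'],.085)
    t=atz('top',ctrl.landmark_of('top',tb)[0]['pixel'],.116)
    d=t-p;print(n,p,t,np.hypot(d[0],d[1]),'angle a',np.degrees(np.arctan2(-d[1],-d[0])))
E
```

```text
Traceback (most recent call last):
  File "h.py", line 9, in atz
    o,d=ray(cam,px); return o+d*(z-o[2])/d[2]
        ~~~^^^^^^^^
  File "h.py", line 4, in ray
    c=ctrl.get_calibration(cam);K=np.array([[c['fx'],0,c['cx']],[0,c['fy'],c['cy']],[0,0,1.]])
ValueError: time passes only in moves, steps and waits
```

View pics/crop.png

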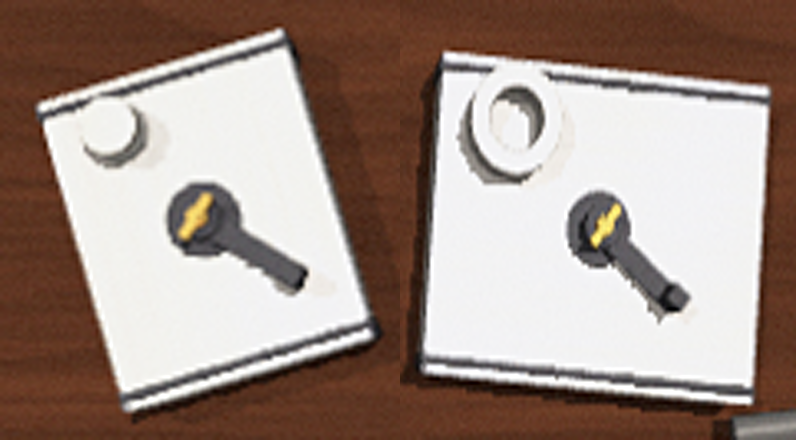

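```bash
cat >> h.py <<'E'
import functools
ctrl_cal=functools.lru_cache(None)(ctrl.get_calibration)
def atzs(cam,P,z):
    c=ctrl_cal(cam);K=np.array([[c['fx'],0,c['cx']],[0,c['fy'],c['cy']],[0,0,1.]])
    u=cv2.undistortPoints(np.array(P,float).reshape(-1,1,2),K,np.array(c['dist_coeffs'],float))[:,0]
    R=np.array(c['R']);o=-R.T@np.array(c['t']).ravel();d=np.c_[u,np.ones(len(u))]@R
    return o+d*((z-o[2])/d[:,2])[:,None]
E
python3 - <<'E'
from h import *
im=cv2.imread('pics/top0.png')
np.set_printoptions(precision=4,suppress=True)
hsv=cv2.cvtColor(im,cv2.COLOR_BGR2HSV)
m=((hsv[...,1]<60)&(hsv[...,2]>190)).astype(np.uint8)
E_={'narrow':[(185,211.3),(246.3,193),(269.5,269.5),(206.8,287.5)],'wide':[(337.7,198.8),(436.5,207.5),(431.7,285.5),(331.7,278)]}
for n,(x0,x1,y0,y1) in dict(narrow=(180,275,188,292),wide=(325,445,192,292)).items():
    mm=np.zeros_like(m);mm[y0:y1,x0:x1]=m[y0:y1,x0:x1]
    mm=cv2.morphologyEx(mm,cv2.MORPH_OPEN,np.ones((3,3)))
    ys,xs=np.nonzero(mm);P=atzs('top',np.c_[xs,ys],.085)[:,:2].astype(np.float32)
    print(n,cv2.minAreaRect(P))
    C=atzs('top',E_[n],.085)[:,:2]; print('eye',C.mean(0)); 
    for i in range(4):
        d=C[(i+1)%4]-C[i];print(np.hypot(*d),np.degrees(np.arctan2(d[1],d[0])))
ctrl.snapshot('top')
for n,pv,tb in(('narrow','pivot_narrow','tab_narrow'),('wide','pivot_wide','tab_wide')):
    p=atzs('top',ctrl.landmark_of('top',pv)[0]['pixel'],.085)[0]
    t=atzs('top',ctrl.landmark_of('top',tb)[0]['pixel'],.116)[0]
    d=t-p;print(n,p,t,np.hypot(d[0],d[1]),'angle a',np.degrees(np.arctan2(-d[1],-d[0])))
E
```

```text
narrow ((0.5423879027366638, 0.1895017772912979), (0.18132872879505157, 0.16019782423973083), 17.06761360168457)
eye [0.5388 0.1859]
0.16022541855705805 -73.18716169047097
0.1998732383545861 -162.70878715156127
0.1617829266302828 106.22754168695695
0.19821366703476154 16.847438171086544
wide ((0.5421362519264221, -0.20775103569030762), (0.2502855360507965, 0.18948400020599365), 85.21797180175781)
eye [ 0.5347 -0.208 ]
0.25095357668286317 -94.66294317920551
0.1967902101446258 175.72701670192833
0.25135008208797205 85.69190702441453
0.1983445938201054 -4.389187245985654
narrow [0.5474 0.1874 0.085 ] [0.5073 0.1261 0.116 ] 0.0732196573029784 angle a 56.830542312852906
wide [ 0.5322 -0.2179  0.085 ] [ 0.49   -0.2645  0.116 ] 0.06287696117634325 angle a 47.84924593090191
```

```bash
cat >> h.py <<'E'
from scipy.spatial.transform import Rotation as Ro
C={'narrow':np.array([.539,.186]),'wide':np.array([.5355,-.208])}
def F(n,adeg,off,s):  # finger centre; off = distance behind tab centre, s=+1 pushing a up
    a=np.radians(adeg);return C[n]-.068*np.array([np.cos(a),np.sin(a)])-s*off*np.array([np.sin(a),-np.cos(a)])
def rel(poses): # (x,y,z,azimuth of tool y deg) -> shift, turn
    o=ctrl.get_obs();R0=Ro.from_euler('xyz',o['orientation'],degrees=True);p0=np.array(o['tool_pos'])
    y=R0.as_matrix()[:,1];print('clock',o['clock'],'tcp',p0.round(4),'y azimuth',np.degrees(np.arctan2(y[1],y[0])).round(2),'F',np.round(o['force'],1),'open',round(o['opening'],4),'q',np.round(o['joint_pos'],0))
    for x,yy,z,az in poses:
        az0=np.degrees(np.arctan2(y[1],y[0])); az=az0+(az-az0+90)%180-90
        t=np.radians(az);ty=np.array([np.cos(t),np.sin(t),0]);tx=np.array([0,0,-1.])
        R=Ro.from_matrix(np.c_[tx,ty,np.cross(tx,ty)])
        print(np.round([x,yy,z],4),'az',round(az,1),'->',np.round(R0.inv().apply(np.array([x,yy,z])-p0),4).tolist(),np.round((R0.inv()*R).as_rotvec(degrees=True),2).tolist())
E
python3 - <<'E'
from h import *
f=F('narrow',61.5,.045,1);print(f)
rel([(.304,.602,.34,81.5-90),(f[0],f[1],.32,61.5-90),(f[0],f[1],.20,61.5-90)])
print(atzs('top',[120,335],.245))
E
```

```text
[0.46700643 0.14771258]
clock 1.65 tcp [0.3038 0.6028 0.1964] y azimuth -116.75 F [-0.6  0.5  0.4] open 0.0873 q [ 80.  21.   1.   0. -70. -17.]
[0.304 0.602 0.34 ] az -188.5 -> [-0.1436, 0.0006, -0.0005] [71.75, 0.0, 0.0]
[0.467  0.1477 0.32  ] az -28.5 -> [-0.1236, 0.3329, -0.3506] [-88.25, -0.0, 0.0]
[0.467  0.1477 0.2   ] az -28.5 -> [-0.0036, 0.3329, -0.3506] [-88.25, -0.0, 0.0]
[[0.31949976 0.39897125 0.245     ]]
```

Request:
{"fn": "drive_tool", "kwargs": {"plan": [[[-0.04, 0, 0], [0, 0, 0], 0], [[-0.08, 0, 0], [0, 0, 0], 0], [[-0.12, 0, 0], [0, 0, 0], 0], [[-0.15, 0, 0], [0, 0, 0], 0], [[-0.15, 0, 0], [0, 0, 0], 0], [[-0.15, 0.028, -0.029], [7, 0, 0], 0], [[-0.15, 0.055, -0.058], [14, 0, 0], 0], [[-0.15, 0.083, -0.087], [21, 0, 0], 0], [[-0.15, 0.11, -0.116], [28, 0, 0], 0], [[-0.15, 0.138, -0.145], [35, 0, 0], 0], [[-0.15, 0.166, -0.174], [42, 0, 0], 0], [[-0.15, 0.194, -0.203], [49, 0, 0], 0], [[-0.15, 0.222, -0.232], [56, 0, 0], 0], [[-0.15, 0.25, -0.261], [63, 0, 0], 0], [[-0.15, 0.277, -0.29], [70, 0, 0], 0], [[-0.14, 0.305, -0.32], [77, 0, 0], 0], [[-0.12, 0.333, -0.35], [84, 0, 0], 0], [[-0.08, 0.333, -0.35], [91, 0, 0], 0], [[-0.04, 0.333, -0.35], [91.7, 0, 0], 0], [[-0.004, 0.333, -0.35], [91.7, 0, 0], 0]]}}

```text
clock: 3.32
tool_pos: [0.4662, 0.1465, 0.1987]
orientation: [6.4, 89.9, 67.7]
force: [0.3, 0.4, -0.3]
opening: 0.0005
```

```bash
python3 - <<'E'
from h import *
im=ctrl.snapshot('top');s=ctrl.snapshot('scene')
a=cv2.resize(im[180:300,170:290],(480,480),interpolation=cv2.INTER_CUBIC)
b=cv2.resize(s[220:340,320:400],(320,480),interpolation=cv2.INTER_CUBIC)
cv2.imwrite('pics/c2.png',np.hstack([a,b]))
L=[]
f=F('narrow',61.5,.045,1)
rel([(f[0],f[1],.112,151.5)]+[(*F('narrow',a,o,1),.112,a+90) for a,o in[(61.5,.028)]])
E
```

```text
clock 3.4167 tcp [0.463  0.1454 0.1952] y azimuth 151.46 F [-0.3 -0.1  0.3] open 0.0004 q [ 41.   3. -22.  -0. -66. -69.]
[0.467  0.1477 0.112 ] az 151.5 -> [0.0832, -0.0028, 0.0046] [-0.04, -0.48, -0.3]
[0.4819 0.1396 0.112 ] az 151.5 -> [0.0831, -0.0198, 0.0046] [-0.04, -0.48, -0.3]
```

View pics/c2.png

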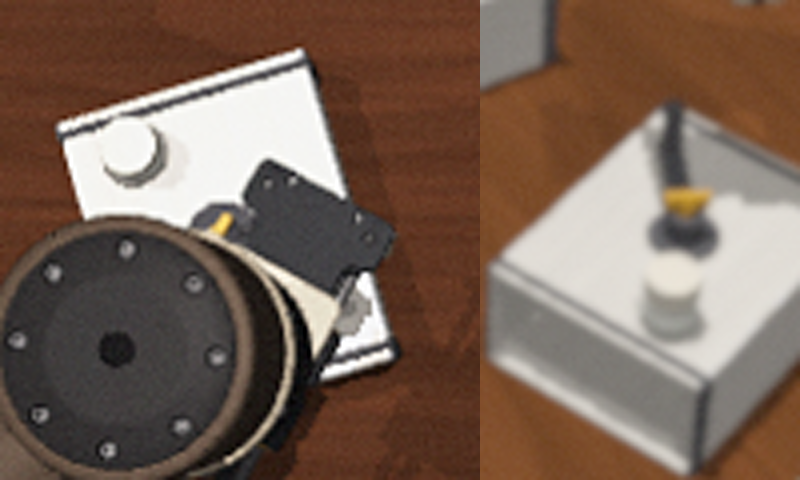

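Request:
{"fn": "drive_tool", "kwargs": {"plan": [[[0.035, -0.001, 0.003], [0, -0.5, -0.3], 0], [[0.065, -0.003, 0.005], [0, -0.5, -0.3], 0], [[0.083, -0.003, 0.005], [0, -0.5, -0.3], 0], [[0.083, -0.003, 0.005], [0, -0.5, -0.3], 0], [[0.083, -0.003, 0.005], [0, -0.5, -0.3], 0]]}}

```text
clock: 3.83
tool_pos: [0.4683, 0.1487, 0.1138]
orientation: [-63.5, 89.9, -2.0]
force: [0.6, -0.4, 0.4]
opening: 0.0001
```

```bash
python3 - <<'E'
from h import *
s=ctrl.snapshot('scene')
cv2.imwrite('pics/c3.png',cv2.resize(s[190:330,310:470],None,fx=4,fy=4,interpolation=cv2.INTER_CUBIC))
rel([(*F('narrow',a,o,1),.112,a+90) for a,o in[(61.5,.045),(61.5,.03),(67,.027),(73,.027),(79,.027),(85,.027),(91,.027),(97,.027),(103,.027),(107,.027),(107,.05)]])
E
```

```text
clock 3.8833 tcp [0.4689 0.149  0.1146] y azimuth 151.53 F [ 0.  -0.3  0.5] open 0.0004 q [ 41.   7. -29.   0. -54. -69.]
[0.467  0.1477 0.112 ] az 151.5 -> [0.0026, 0.0011, -0.0021] [0.03, 0.14, 0.11]
[0.4802 0.1406 0.112 ] az 151.5 -> [0.0026, -0.0139, -0.0021] [0.03, 0.14, 0.11]
[0.4876 0.134  0.112 ] az 157.0 -> [0.0026, -0.0236, -0.0044] [-5.47, 0.13, 0.11]
[0.4933 0.1289 0.112 ] az 163.0 -> [0.0026, -0.031, -0.0061] [-11.47, 0.13, 0.12]
[0.4995 0.1244 0.112 ] az 169.0 -> [0.0027, -0.0386, -0.0071] [-17.47, 0.12, 0.13]
[0.5062 0.1206 0.112 ] az 175.0 -> [0.0027, -0.0463, -0.0072] [-23.47, 0.11, 0.13]
[0.5132 0.1175 0.112 ] az 181.0 -> [0.0027, -0.0539, -0.0066] [-29.47, 0.11, 0.14]
[0.5205 0.1152 0.112 ] az 187.0 -> [0.0027, -0.0615, -0.0052] [-35.47, 0.1, 0.15]
[0.528  0.1137 0.112 ] az 193.0 -> [0.0027, -0.0688, -0.0029] [-41.47, 0.09, 0.15]
[0.5331 0.1131 0.112 ] az 197.0 -> [0.0027, -0.0735, -0.001] [-45.47, 0.09, 0.16]
[0.5111 0.1064 0.112 ] az 197.0 -> [0.0027, -0.0574, -0.0174] [-45.47, 0.09, 0.16]
```

View pics/c3.png

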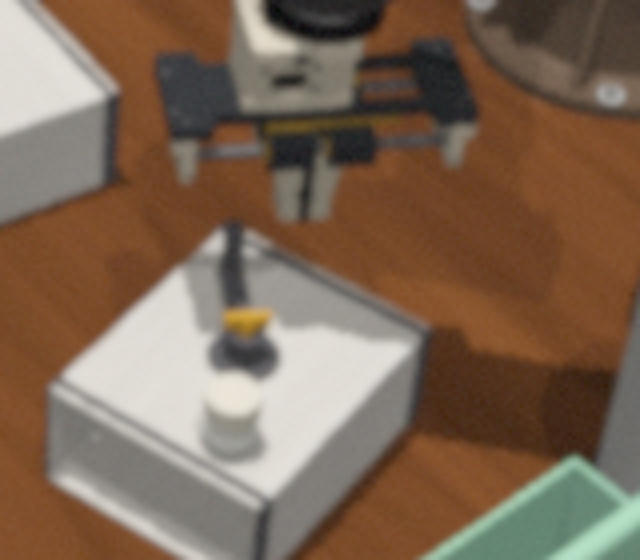

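Request:
{"fn": "drive_tool", "kwargs": {"plan": [[[0.0026, -0.007, -0.002], [0, 0.1, 0.1], 0], [[0.0026, -0.014, -0.002], [0, 0.1, 0.1], 0], [[0.0026, -0.019, -0.0033], [-2.7, 0.1, 0.1], 0], [[0.0026, -0.0236, -0.0044], [-5.5, 0.1, 0.1], 0], [[0.0026, -0.0273, -0.0053], [-8.5, 0.1, 0.1], 0], [[0.0026, -0.031, -0.0061], [-11.5, 0.1, 0.1], 0], [[0.0026, -0.0348, -0.0066], [-14.5, 0.1, 0.1], 0], [[0.0026, -0.0386, -0.0071], [-17.5, 0.1, 0.1], 0], [[0.0026, -0.0425, -0.0072], [-20.5, 0.1, 0.1], 0], [[0.0026, -0.0463, -0.0072], [-23.5, 0.1, 0.1], 0], [[0.0026, -0.05, -0.007], [-26.5, 0.1, 0.1], 0], [[0.0026, -0.0539, -0.0066], [-29.5, 0.1, 0.1], 0], [[0.0026, -0.0577, -0.006], [-32.5, 0.1, 0.1], 0], [[0.0026, -0.0615, -0.0052], [-35.5, 0.1, 0.1], 0], [[0.0026, -0.065, -0.004], [-38.5, 0.1, 0.1], 0], [[0.0026, -0.0688, -0.0029], [-41.5, 0.1, 0.1], 0], [[0.0026, -0.0715, -0.002], [-43.5, 0.1, 0.1], 0], [[0.0026, -0.0735, -0.001], [-45.5, 0.1, 0.1], 0], [[0.0026, -0.0735, -0.001], [-45.5, 0.1, 0.1], 0], [[0.0026, -0.0735, -0.001], [-45.5, 0.1, 0.1], 0]]}}

```text
clock: 5.55
tool_pos: [0.5339, 0.113, 0.113]
orientation: [-99.3, 89.9, 7.6]
force: [-0.6, 0.7, 0.6]
opening: 0.0004
```

```bash
python3 - <<'E'
from h import *
s=ctrl.snapshot('scene')
cv2.imwrite('pics/c4.png',cv2.resize(s[190:330,310:470],None,fx=4,fy=4,interpolation=cv2.INTER_CUBIC))
# reprojected expected tab/pivot in crop px for several lever angles (tab top centre)
for a in(90,95,100,107,112):
    q=F('narrow',a,0,1); print(a,((proj('scene',[*q,.136])-[310,190])*4).round(0))
r=ctrl.landmark_of('scene','tab_narrow');print([((np.array(x['pixel'])-[310,190])*4,x['confidence']) for x in r])
rel([(*F('narrow',107,.05,1),z,197) for z in(.112,.25)])
E
```

```text
90 [[183. 232.]]
95 [[176. 236.]]
100 [[170. 240.]]
107 [[162. 247.]]
112 [[157. 252.]]
[(array([237.2, 236.4]), 0.84)]
clock 5.65 tcp [0.5334 0.113  0.1127] y azimuth -163.05 F [ 1.2 -0.2  1.3] open 0.0008 q [ 33.  12. -23.   0. -55. -16.]
[0.5111 0.1064 0.112 ] az -163.0 -> [0.0006, 0.0233, 0.0001] [-0.05, -0.02, 0.09]
[0.5111 0.1064 0.25  ] az -163.0 -> [-0.1374, 0.0231, 0.0001] [-0.05, -0.02, 0.09]
```

View pics/c4.png

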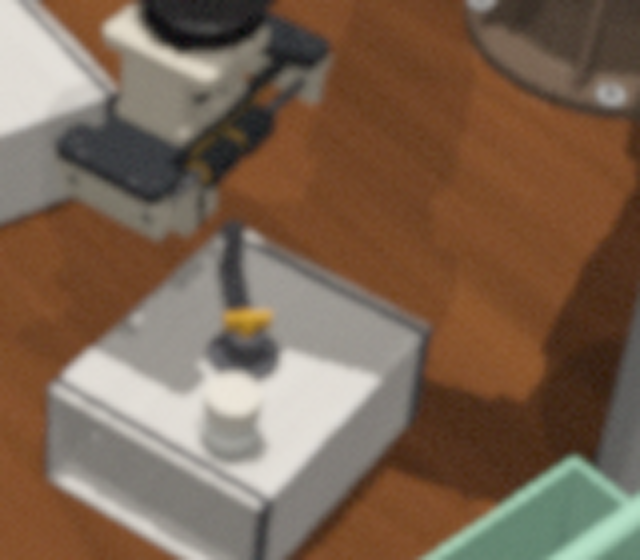

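```bash
python3 - <<'E'
from h import *
f=lambda X:((proj('scene',X)-[310,190])*4).round(0).tolist()
print('tcp',f([.5334,.113,.1127]),'prev tcp (want tip 303,218)',f([.4689,.149,.1146]))
for a in(50,61.5,70): print(a,f([*F('narrow',a,0,1),.136]),f([*F('narrow',a,0,1),.096]))
print('pivot',f([.539,.186,.123]),f([.539,.186,.085]))
y=np.radians(16.9);ux=np.array([np.cos(y),np.sin(y)]);uy=np.array([-np.sin(y),np.cos(y)])
print('corners ++ +- -+ -- want (265,505)(50,380)(430,330)(235,225)',[f([*(np.array([.539,.186])+.1*i*ux+.08*j*uy),.085]) for i in(1,-1) for j in(1,-1)])
E
```

```text
tcp [[184.0, 251.0]] prev tcp (want tip 303,218) [[294.0, 243.0]]
50 [[251.0, 221.0]] [[247.0, 265.0]]
61.5 [[230.0, 221.0]] [[226.0, 265.0]]
70 [[216.0, 223.0]] [[212.0, 267.0]]
pivot [[247.0, 308.0]] [[243.0, 350.0]]
corners ++ +- -+ -- want (265,505)(50,380)(430,330)(235,225) [[[258.0, 501.0]], [[50.0, 380.0]], [[430.0, 320.0]], [[230.0, 217.0]]]
```

```bash
python3 - <<'E'
from h import *
f=F('narrow',61.5,.047,1)
rel([(*f,.19,151.5),(*f,.1,151.5)])
E
```

```text
clock 5.65 tcp [0.5334 0.113  0.1127] y azimuth -163.05 F [ 1.2 -0.2  1.3] open 0.0008 q [ 33.  12. -23.   0. -55. -16.]
[0.4652 0.1487 0.19  ] az -208.5 -> [-0.0775, 0.0547, 0.0539] [45.45, 0.01, 0.09]
[0.4652 0.1487 0.1   ] az -208.5 -> [0.0125, 0.0548, 0.0539] [45.45, 0.01, 0.09]
```

Request:
{"fn": "drive_tool", "kwargs": {"plan": [[[-0.04, 0, 0], [0, 0, 0], 0], [[-0.077, 0, 0], [0, 0, 0], 0], [[-0.077, 0.014, 0.014], [7, 0, 0], 0], [[-0.077, 0.028, 0.028], [14, 0, 0], 0], [[-0.077, 0.042, 0.042], [21, 0, 0], 0], [[-0.077, 0.055, 0.054], [28, 0, 0], 0], [[-0.077, 0.055, 0.054], [35, 0, 0], 0], [[-0.077, 0.055, 0.054], [42, 0, 0], 0], [[-0.077, 0.055, 0.054], [45.5, 0, 0], 0], [[-0.04, 0.055, 0.054], [45.5, 0, 0], 0], [[-0.01, 0.055, 0.054], [45.5, 0, 0], 0], [[0.012, 0.055, 0.054], [45.5, 0, 0], 0], [[0.012, 0.055, 0.054], [45.5, 0, 0], 0], [[0.012, 0.055, 0.054], [45.5, 0, 0], 0]]}}

```text
clock: 6.82
tool_pos: [0.4648, 0.1482, 0.1005]
orientation: [-143.6, 89.9, -82.1]
force: [1.5, -0.9, 1.7]
opening: 0.0006
```

```bash
python3 - <<'E'
from h import *
s=ctrl.snapshot('scene');t=ctrl.snapshot('top')
a=cv2.resize(s[200:300,340:420],(480,600),interpolation=cv2.INTER_CUBIC)
b=cv2.resize(t[200:300,210:262],(312,600),interpolation=cv2.INTER_CUBIC)
cv2.imwrite('pics/c5.png',np.hstack([a,b]))
p=ctrl.get_obs()['tool_pos'];print('tcp px',(proj('scene',p)-[340,200])*6)
rel([(*F('narrow',a,o,1),.1,a+90) for a,o in[(61.5,.045)]])
E
```

```text
tcp px [[264.22002457 322.49964375]]
clock 6.9167 tcp [0.4662 0.1493 0.1022] y azimuth 151.47 F [-0.4  0.2  0. ] open 0.0003 q [ 41.   8. -30.   0. -52. -70.]
[0.467  0.1477 0.1   ] az 151.5 -> [0.0022, -0.0015, -0.001] [-0.03, 0.15, 0.15]
```

View pics/c5.png

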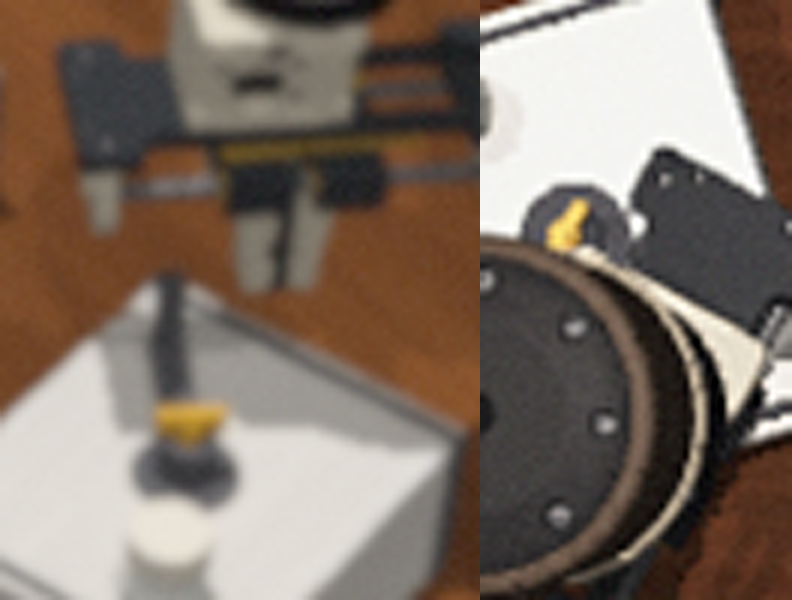

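```bash
python3 - <<'E'
from h import *
np.set_printoptions(precision=4,suppress=True)
for z in(.17,.19,.21):print('plate end top',z,atzs('top',[(240,225),(262,238.3)],z))
# visible tips in scene at 3 poses
for px,tcp in(((310+303/4,190+218/4),(.4689,.149,.1146)),((340+280/6,200+290/6),(.4662,.1493,.1022))):
    for z in(tcp[2],tcp[2]+.02): print(tcp,'z',z,atzs('scene',[px],z))
E
```

```text
plate end top 0.17 [[0.5692 0.1439 0.17  ]
 [0.5382 0.0922 0.17  ]]
plate end top 0.19 [[0.5674 0.1417 0.19  ]
 [0.537  0.0908 0.19  ]]
plate end top 0.21 [[0.5656 0.1395 0.21  ]
 [0.5357 0.0895 0.21  ]]
(0.4689, 0.149, 0.1146) z 0.1146 [[0.4486 0.1335 0.1146]]
(0.4689, 0.149, 0.1146) z 0.1346 [[0.4642 0.1495 0.1346]]
(0.4662, 0.1493, 0.1022) z 0.1022 [[0.4467 0.1368 0.1022]]
(0.4662, 0.1493, 0.1022) z 0.1222 [[0.4622 0.1525 0.1222]]
```

Request:
{"fn": "drive_tool", "kwargs": {"plan": [[[0.006, -0.001, -0.001], [0, 0.1, 0.1], 0], [[0.013, -0.001, -0.001], [0, 0.1, 0.1], 0], [[0.013, -0.001, -0.001], [0, 0.1, 0.1], 0]]}}

```text
clock: 7.17
tool_pos: [0.4664, 0.1478, 0.0887]
orientation: [-31.8, 89.9, 29.7]
force: [-0.2, -0.2, -0.2]
opening: 0.0005
```

```bash
python3 - <<'E'
from h import *
rel([(*F('narrow',a,o,1),.089,a+90) for a,o in[(61.5,.045),(61.5,.03),(67,.027),(73,.027),(79,.027),(85,.027),(91,.027),(97,.027),(103,.027),(107,.027),(107,.05)]])
E
```

```text
clock 7.1667 tcp [0.4664 0.1478 0.0887] y azimuth 151.44 F [-0.2 -0.2 -0.2] open 0.0005 q [ 41.   9. -31.   0. -50. -69.]
[0.467  0.1477 0.089 ] az 151.5 -> [-0.0003, -0.0006, 0.0002] [-0.06, 0.05, 0.03]
[0.4802 0.1406 0.089 ] az 151.5 -> [-0.0003, -0.0156, 0.0002] [-0.06, 0.05, 0.03]
[0.4876 0.134  0.089 ] az 157.0 -> [-0.0003, -0.0252, -0.002] [-5.56, 0.05, 0.04]
[0.4933 0.1289 0.089 ] az 163.0 -> [-0.0003, -0.0327, -0.0038] [-11.56, 0.05, 0.04]
[0.4995 0.1244 0.089 ] az 169.0 -> [-0.0003, -0.0403, -0.0047] [-17.56, 0.05, 0.04]
[0.5062 0.1206 0.089 ] az 175.0 -> [-0.0003, -0.0479, -0.0049] [-23.56, 0.05, 0.04]
[0.5132 0.1175 0.089 ] az 181.0 -> [-0.0003, -0.0556, -0.0042] [-29.56, 0.04, 0.05]
[0.5205 0.1152 0.089 ] az 187.0 -> [-0.0003, -0.0631, -0.0028] [-35.56, 0.04, 0.05]
[0.528  0.1137 0.089 ] az 193.0 -> [-0.0002, -0.0704, -0.0005] [-41.56, 0.04, 0.05]
[0.5331 0.1131 0.089 ] az 197.0 -> [-0.0002, -0.0752, 0.0014] [-45.56, 0.04, 0.05]
[0.5111 0.1064 0.089 ] az 197.0 -> [-0.0003, -0.0591, -0.0151] [-45.56, 0.04, 0.05]
```

Request:
{"fn": "drive_tool", "kwargs": {"plan": [[[0, -0.008, 0], [0, 0, 0], 0], [[0, -0.0156, 0], [0, 0, 0], 0], [[0, -0.02, -0.001], [-2.8, 0, 0], 0], [[0, -0.0252, -0.002], [-5.6, 0, 0], 0], [[0, -0.029, -0.003], [-8.6, 0, 0], 0], [[0, -0.0327, -0.0038], [-11.6, 0, 0], 0], [[0, -0.0365, -0.0043], [-14.6, 0, 0], 0], [[0, -0.0403, -0.0047], [-17.6, 0, 0], 0]]}}

```text
clock: 7.83
tool_pos: [0.5001, 0.1241, 0.0889]
orientation: [-35.4, 89.9, 43.7]
force: [-2.6, 1.7, 1.0]
opening: 0.0001
```

```bash
python3 - <<'E'
from h import *
s=ctrl.snapshot('scene')
cv2.imwrite('pics/c6.png',cv2.resize(s[200:300,330:430],(600,600),interpolation=cv2.INTER_CUBIC))
rel([(*F('narrow',a,o,1),.089,a+90) for a,o in[(79,.027),(85,.027),(91,.027),(97,.027),(103,.027),(107,.027),(107,.05)]])
E
```

```text
clock 7.8833 tcp [0.5006 0.1239 0.0889] y azimuth 169.38 F [-1.1  0.2  0.3] open 0.0002 q [ 36.  11. -28.   0. -51. -46.]
[0.4995 0.1244 0.089 ] az 169.0 -> [-0.0001, 0.0011, 0.0003] [0.38, 0.04, 0.05]
[0.5062 0.1206 0.089 ] az 175.0 -> [-0.0001, -0.0061, -0.0022] [-5.62, 0.04, 0.05]
[0.5132 0.1175 0.089 ] az 181.0 -> [-0.0001, -0.0136, -0.0039] [-11.62, 0.03, 0.05]
[0.5205 0.1152 0.089 ] az 187.0 -> [-0.0001, -0.0212, -0.0049] [-17.62, 0.03, 0.05]
[0.528  0.1137 0.089 ] az 193.0 -> [-0.0001, -0.0289, -0.005] [-23.62, 0.03, 0.05]
[0.5331 0.1131 0.089 ] az 197.0 -> [-0.0001, -0.0339, -0.0046] [-27.62, 0.03, 0.06]
[0.5111 0.1064 0.089 ] az 197.0 -> [-0.0001, -0.0136, -0.0153] [-27.62, 0.03, 0.06]
```

View pics/c6.png

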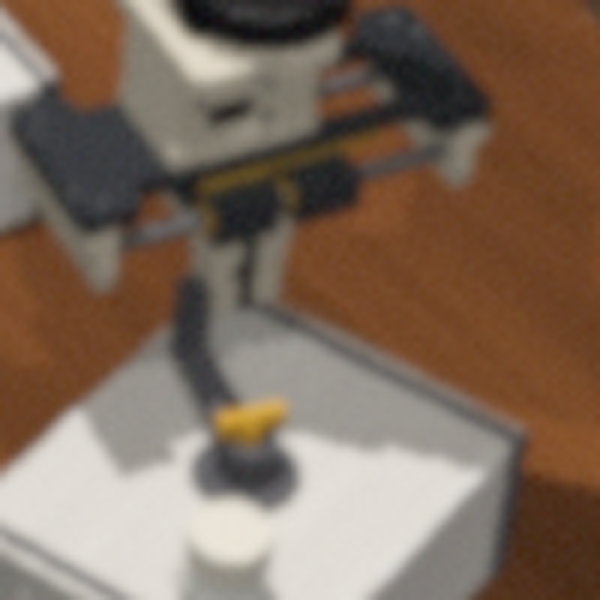

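Request:
{"fn": "drive_tool", "kwargs": {"plan": [[[0, -0.003, -0.001], [-2.8, 0, 0], 0], [[0, -0.0061, -0.0022], [-5.6, 0, 0], 0], [[0, -0.01, -0.003], [-8.6, 0, 0], 0], [[0, -0.0136, -0.0039], [-11.6, 0, 0], 0], [[0, -0.0174, -0.0045], [-14.6, 0, 0], 0], [[0, -0.0212, -0.0049], [-17.6, 0, 0], 0], [[0, -0.025, -0.005], [-20.6, 0, 0], 0], [[0, -0.0289, -0.005], [-23.6, 0, 0], 0], [[0, -0.0315, -0.0048], [-25.6, 0, 0], 0], [[0, -0.0339, -0.0046], [-27.6, 0, 0], 0], [[0, -0.0339, -0.0046], [-27.6, 0, 0], 0], [[0, -0.0136, -0.0153], [-27.6, 0, 0], 0], [[-0.02, -0.0136, -0.0153], [-27.6, 0, 0], 0], [[-0.06, -0.0136, -0.0153], [-27.6, 0, 0], 0], [[-0.1, -0.0136, -0.0153], [-27.6, 0, 0], 0], [[-0.14, -0.0136, -0.0153], [-27.6, 0, 0], 0], [[-0.16, -0.0136, -0.0153], [-27.6, 0, 0], 0]]}}

```text
clock: 9.3
tool_pos: [0.5131, 0.1066, 0.2546]
orientation: [-86.5, 89.5, 20.4]
force: [0.5, 0.8, -0.1]
opening: 0.0007
```

```bash
python3 - <<'E'
from h import *
# next: wide prestart; push a downward (s=-1); tool y along tangent
f=F('wide',49,.05,-1)
rel([(.48,-.05,.26,150),(*f,.26,49+90),(*f,.09,49+90)])
print(f)
s=ctrl.snapshot('scene');c=s[205:285,340:410]
cv2.imwrite('pics/c7.png',cv2.resize(c,(525,600),interpolation=cv2.INTER_CUBIC))
for a in(95,101,107,113):print(a,((proj('scene',[[*F('narrow',a,0,1),.136],[*C['narrow'],.123]])-[340,205])*7.5).round(0).tolist())
E
```

```text
clock 9.3 tcp [0.5131 0.1066 0.2546] y azimuth -163.13 F [ 0.5  0.8 -0.1] open 0.0007 q [ 33.   4. -13.   0. -72. -16.]
[ 0.48 -0.05  0.26] az -210.0 -> [-0.0061, 0.077, -0.1402] [46.87, 0.22, 0.43]
[ 0.5286 -0.2921  0.26  ] az -221.0 -> [-0.0065, 0.1008, -0.3861] [57.87, 0.26, 0.42]
[ 0.5286 -0.2921  0.09  ] az -221.0 -> [0.1635, 0.1022, -0.3861] [57.87, 0.26, 0.42]
[ 0.52862347 -0.2921232 ]
95 [[106.0, 330.0], [239.0, 465.0]]
101 [[91.0, 340.0], [239.0, 465.0]]
107 [[78.0, 350.0], [239.0, 465.0]]
113 [[67.0, 362.0], [239.0, 465.0]]
```

View pics/c7.png

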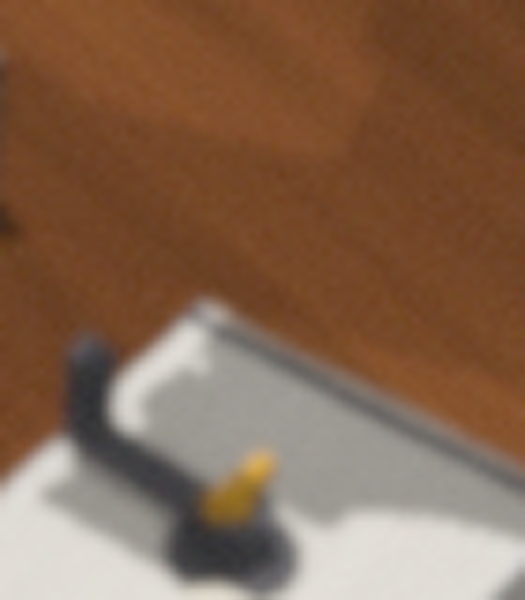

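Request:
{"fn": "drive_tool", "kwargs": {"plan": [[[-0.005, 0.008, -0.03], [7, 0, 0], 0], [[-0.006, 0.017, -0.065], [14, 0, 0], 0], [[-0.006, 0.027, -0.1], [21, 0, 0], 0], [[-0.006, 0.036, -0.137], [28, 0, 0], 0], [[-0.006, 0.045, -0.174], [35, 0, 0], 0], [[-0.006, 0.055, -0.21], [42, 0, 0], 0], [[-0.006, 0.065, -0.247], [49, 0, 0], 0], [[-0.006, 0.075, -0.284], [56, 0, 0], 0], [[-0.006, 0.085, -0.32], [57.9, 0, 0], 0], [[-0.006, 0.094, -0.357], [57.9, 0, 0], 0], [[-0.006, 0.101, -0.386], [57.9, 0, 0], 0], [[-0.006, 0.101, -0.386], [57.9, 0, 0], 0], [[0.03, 0.101, -0.386], [57.9, 0, 0], 0], [[0.05, 0.101, -0.386], [57.9, 0, 0], 0], [[0.05, 0.101, -0.386], [57.9, 0, 0], 0]]}}

```text
clock: 10.6
tool_pos: [0.5279, -0.2907, 0.2006]
orientation: [8.9, 89.5, 57.7]
force: [-1.0, 0.7, -1.3]
opening: 0.0004
```

```bash
python3 - <<'E'
from h import *
t=ctrl.snapshot('top');s=ctrl.snapshot('scene')
a=cv2.resize(t[185:295,180:275],(475,550),interpolation=cv2.INTER_CUBIC)
b=cv2.resize(s[150:260,240:300],(300,550),interpolation=cv2.INTER_CUBIC)
cv2.imwrite('pics/c8.png',np.hstack([a,b]))
for A in(95,101,107,113):print(A,((proj('top',[[*F('narrow',A,0,1),.136],[*C['narrow'],.123]])-[180,185])*5).round(0).tolist())
for A in(45,50,55):print(A,((proj('scene',[[*F('wide',A,0,1),.136],[*C['wide'],.123]])-[240,150])*5+[475,0]).round(0).tolist())
r=ctrl.landmark_of('top','tab_narrow');p=ctrl.landmark_of('top','pivot_narrow')
P=atzs('top',[r[0]['pixel']],.116)[0];Q=atzs('top',[p[0]['pixel']],.085)[0];print(P,Q,[np.degrees(np.arctan2(*(-(P-c)[1::-1]))) for c in(Q,np.r_[C['narrow'],0])])
f=F('wide',49,.048,-1)
rel([(*f,.13,139),(*f,.09,139)])
E
```

```text
95 [[361.0, 257.0], [223.0, 271.0]]
101 [[359.0, 242.0], [223.0, 271.0]]
107 [[355.0, 228.0], [223.0, 271.0]]
113 [[350.0, 214.0], [223.0, 271.0]]
45 [[746.0, 111.0], [722.0, 195.0]]
50 [[736.0, 111.0], [722.0, 195.0]]
55 [[727.0, 110.0], [722.0, 195.0]]Traceback (most recent call last):
  File "<stdin>", line 9, in <module>
IndexError: list index out of range
```

View pics/c8.png

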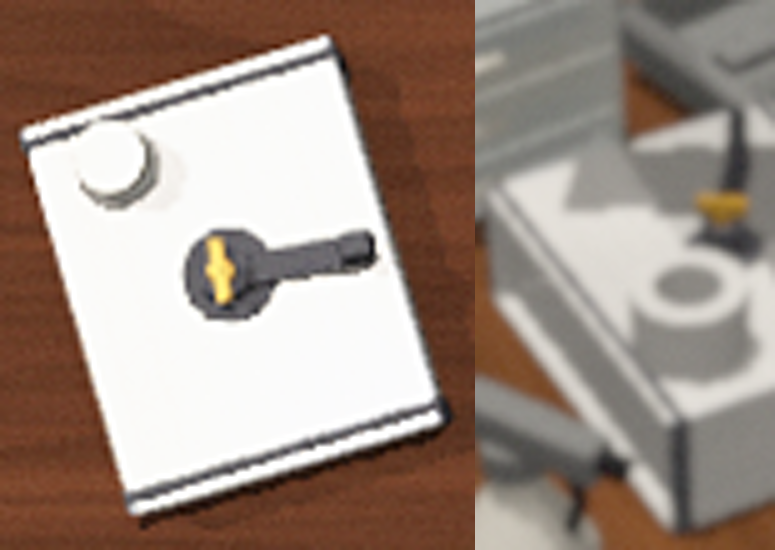

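```bash
python3 - <<'E'
from h import *
f=F('wide',50,.046,-1)
rel([(*f,.13,140),(*f,.089,140)]+[(*F('wide',a,o,-1),.089,a+90) for a,o in[(50,.024),(44,.02),(38,.02),(32,.02),(26,.02),(20,.02),(14,.02),(8,.02),(2,.02),(-4.5,.02),(-4.5,.045)]])
E
```

```text
clock 10.8 tcp [ 0.5315 -0.2918  0.2074] y azimuth 138.99 F [0.1 0.3 0.3] open 0.0006 q [-11.  13.  -8.  -0. -68. -30.]
[ 0.527  -0.2897  0.13  ] az 140.0 -> [0.0774, 0.0054, -0.0022] [-1.0, 0.64, 0.48]
[ 0.527  -0.2897  0.089 ] az 140.0 -> [0.1184, 0.0058, -0.0027] [-1.0, 0.64, 0.48]
[ 0.5102 -0.2755  0.089 ] az 140.0 -> [0.1182, 0.0278, -0.0031] [-1.0, 0.64, 0.48]
[ 0.5005 -0.2696  0.089 ] az 134.0 -> [0.118, 0.039, -0.005] [5.0, 0.67, 0.45]
[ 0.4942 -0.2656  0.089 ] az 128.0 -> [0.118, 0.0463, -0.0061] [11.0, 0.69, 0.42]
[ 0.4884 -0.261   0.089 ] az 122.0 -> [0.1179, 0.0537, -0.0064] [17.0, 0.71, 0.38]
[ 0.4831 -0.2558  0.089 ] az 116.0 -> [0.1179, 0.0611, -0.0059] [23.0, 0.73, 0.34]
[ 0.4784 -0.2501  0.089 ] az 110.0 -> [0.1178, 0.0684, -0.0047] [29.0, 0.75, 0.31]
[ 0.4744 -0.2439  0.089 ] az 104.0 -> [0.1178, 0.0756, -0.0027] [35.0, 0.77, 0.27]
[ 0.4709 -0.2373  0.089 ] az 98.0 -> [0.1177, 0.0825, 0.0001] [41.0, 0.79, 0.23]
[ 0.4682 -0.2304  0.089 ] az 92.0 -> [0.1177, 0.089, 0.0035] [47.0, 0.8, 0.19]
[ 0.4661 -0.2226  0.089 ] az 85.5 -> [0.1177, 0.0957, 0.008] [53.5, 0.82, 0.14]
[ 0.4642 -0.2475  0.089 ] az 85.5 -> [0.1176, 0.0808, -0.0121] [53.5, 0.82, 0.14]
```

Descend and begin the push on the wide lever.

Request:
{"fn": "drive_tool", "kwargs": {"plan": [[[0.04, 0.003, -0.001], [-1, 0.6, 0.5], 0], [[0.077, 0.0054, -0.0022], [-1, 0.6, 0.5], 0], [[0.1, 0.0056, -0.0025], [-1, 0.6, 0.5], 0], [[0.118, 0.0058, -0.0027], [-1, 0.6, 0.5], 0], [[0.118, 0.0058, -0.0027], [-1, 0.6, 0.5], 0], [[0.118, 0.0168, -0.003], [-1, 0.6, 0.5], 0], [[0.118, 0.0278, -0.0031], [-1, 0.6, 0.5], 0], [[0.118, 0.0334, -0.004], [2, 0.6, 0.5], 0], [[0.118, 0.039, -0.005], [5, 0.7, 0.4], 0], [[0.118, 0.0427, -0.0056], [8, 0.7, 0.4], 0], [[0.118, 0.0463, -0.0061], [11, 0.7, 0.4], 0], [[0.118, 0.05, -0.0063], [14, 0.7, 0.4], 0], [[0.118, 0.0537, -0.0064], [17, 0.7, 0.4], 0], [[0.118, 0.0574, -0.0062], [20, 0.7, 0.4], 0], [[0.118, 0.0611, -0.0059], [23, 0.7, 0.3], 0]]}}

```text
clock: 12.05
tool_pos: [0.4846, -0.2559, 0.0916]
orientation: [-41.1, 89.6, -15.3]
force: [1.8, -2.8, -1.3]
opening: 0.0006
```

```bash
python3 - <<'E'
from h import *
rel([(*F('wide',a,o,-1),.089,a+90) for a,o in[(26,.02),(20,.02),(14,.02),(8,.02),(2,.02),(-4.5,.02),(-4.5,.045)]])
E
```

```text
clock 12.05 tcp [ 0.4846 -0.2559  0.0916] y azimuth 115.87 F [ 1.8 -2.8 -1.3] open 0.0006 q [ -7.  14. -24.   0. -52. -57.]
[ 0.4831 -0.2558  0.089 ] az 116.0 -> [0.0026, 0.0007, -0.0013] [-0.13, 0.27, 0.24]
[ 0.4784 -0.2501  0.089 ] az 110.0 -> [0.0026, 0.0079, -0.003] [5.87, 0.29, 0.23]
[ 0.4744 -0.2439  0.089 ] az 104.0 -> [0.0026, 0.0153, -0.004] [11.87, 0.3, 0.21]
[ 0.4709 -0.2373  0.089 ] az 98.0 -> [0.0025, 0.0227, -0.0042] [17.87, 0.31, 0.2]
[ 0.4682 -0.2304  0.089 ] az 92.0 -> [0.0025, 0.0301, -0.0036] [23.87, 0.32, 0.18]
[ 0.4661 -0.2226  0.089 ] az 85.5 -> [0.0025, 0.038, -0.0021] [30.37, 0.33, 0.16]
[ 0.4642 -0.2475  0.089 ] az 85.5 -> [0.0025, 0.0164, -0.0147] [30.37, 0.33, 0.16]
```

Contact force shows pushing. Finish, back off, and rise.

Request:
{"fn": "drive_tool", "kwargs": {"plan": [[[0.0026, 0.004, -0.002], [2.9, 0.3, 0.2], 0], [[0.0026, 0.0079, -0.003], [5.9, 0.3, 0.2], 0], [[0.0026, 0.0116, -0.0035], [8.9, 0.3, 0.2], 0], [[0.0026, 0.0153, -0.004], [11.9, 0.3, 0.2], 0], [[0.0026, 0.019, -0.0041], [14.9, 0.3, 0.2], 0], [[0.0025, 0.0227, -0.0042], [17.9, 0.3, 0.2], 0], [[0.0025, 0.0264, -0.0039], [20.9, 0.3, 0.2], 0], [[0.0025, 0.0301, -0.0036], [23.9, 0.3, 0.2], 0], [[0.0025, 0.0335, -0.003], [26.9, 0.3, 0.2], 0], [[0.0025, 0.036, -0.0025], [28.9, 0.3, 0.2], 0], [[0.0025, 0.038, -0.0021], [30.4, 0.3, 0.2], 0], [[0.0025, 0.038, -0.0021], [30.4, 0.3, 0.2], 0], [[0.0025, 0.0164, -0.0147], [30.4, 0.3, 0.2], 0], [[-0.03, 0.0164, -0.0147], [30.4, 0.3, 0.2], 0], [[-0.07, 0.0164, -0.0147], [30.4, 0.3, 0.2], 0], [[-0.11, 0.0164, -0.0147], [30.4, 0.3, 0.2], 0], [[-0.15, 0.0164, -0.0147], [30.4, 0.3, 0.2], 0], [[-0.15, 0.0164, -0.0147], [30.4, 0.3, 0.2], 0]]}}

```text
clock: 13.55
tool_pos: [0.4667, -0.2488, 0.2518]
orientation: [-11.3, 89.1, -15.7]
force: [2.0, -0.4, 1.5]
opening: 0.0003
```

```bash
python3 - <<'E'
from h import *
f=F('narrow',101,.045,1)
rel([(.45,-.05,.25,150),(*f,.25,191),(*f,.089,191)]+[(*F('narrow',a,o,1),.089,a+90) for a,o in[(101,.026),(104,.02),(107,.02),(107,.045)]])
E
```

```text
clock 13.55 tcp [ 0.4667 -0.2488  0.2518] y azimuth 85.59 F [ 2.  -0.4  1.5] open 0.0003 q [ -7.   4. -13.   0. -72. -88.]
[ 0.45 -0.05  0.25] az 150.0 -> [0.0008, 0.1969, -0.0319] [-64.41, 0.66, 0.62]
[0.5078 0.1107 0.25  ] az 11.0 -> [0.0009, 0.3616, 0.0134] [74.59, 0.83, -0.4]
[0.5078 0.1107 0.089 ] az 11.0 -> [0.1619, 0.362, 0.011] [74.59, 0.83, -0.4]
[0.5265 0.1143 0.089 ] az 11.0 -> [0.1622, 0.3671, 0.0293] [74.59, 0.83, -0.4]
[0.536  0.1152 0.089 ] az 14.0 -> [0.1623, 0.3687, 0.0388] [71.59, 0.83, -0.38]
[0.5398 0.1151 0.089 ] az 17.0 -> [0.1624, 0.369, 0.0425] [68.59, 0.84, -0.36]
[0.5158 0.1078 0.089 ] az 17.0 -> [0.162, 0.3598, 0.0192] [68.59, 0.84, -0.36]
```

Request:
{"fn": "drive_tool", "kwargs": {"plan": [[[0, 0.025, 0.001], [-7, 0, 0], 0], [[0, 0.05, 0.002], [-14, 0, 0], 0], [[0, 0.075, 0.003], [-21, 0, 0], 0], [[0, 0.1, 0.004], [-28, 0, 0], 0], [[0, 0.125, 0.005], [-35, 0, 0], 0], [[0, 0.15, 0.006], [-42, 0, 0], 0], [[0, 0.175, 0.007], [-49, 0, 0], 0], [[0, 0.2, 0.008], [-56, 0, 0], 0], [[0, 0.225, 0.009], [-63, 0, 0], 0], [[0, 0.25, 0.01], [-70, 0, 0], 0], [[0, 0.275, 0.011], [-77, 0, 0], 0], [[0, 0.3, 0.012], [-84, 0, 0], 0], [[0, 0.325, 0.013], [-91, 0, 0], 0], [[0, 0.345, 0.013], [-98, 0, 0], 0], [[0, 0.362, 0.013], [-105, 0, 0], 0], [[0, 0.362, 0.013], [-105.4, 0, 0], 0], [[0.03, 0.362, 0.013], [-105.4, 0, 0], 0], [[0.05, 0.362, 0.013], [-105.4, 0, 0], 0], [[0.05, 0.362, 0.013], [-105.4, 0, 0], 0]]}}

```text
clock: 15.13
tool_pos: [0.5055, 0.1099, 0.1981]
orientation: [-129.9, 89.4, -29.0]
force: [-0.9, -0.9, -0.6]
opening: 0.0004
```

```bash
python3 - <<'E'
from h import *
t=ctrl.snapshot('top')
cv2.imwrite('pics/c9.png',cv2.resize(t[190:295,325:445],(600,525),interpolation=cv2.INTER_CUBIC))
for A in(10,5,0,-4.5,-10):print(A,((proj('top',[[*F('wide',A,0,1),.136],[*C['wide'],.123]])-[325,190])*5).round(0).tolist())
f=F('narrow',101,.045,1)
rel([(*f,.089,191)]+[(*F('narrow',a,o,1),.089,a+90) for a,o in[(101,.026),(104,.02),(107,.02),(107,.045)]])
E
```

```text
10 [[341.0, 393.0], [311.0, 255.0]]
5 [[328.0, 395.0], [311.0, 255.0]]
0 [[316.0, 395.0], [311.0, 255.0]]
-4.5 [[305.0, 395.0], [311.0, 255.0]]
-10 [[292.0, 393.0], [311.0, 255.0]]
clock 15.1833 tcp [0.5068 0.1101 0.2004] y azimuth -169.04 F [ 0.7 -0.2  0.7] open 0.0002 q [ 35.   5. -19.   1. -65. -24.]
[0.5078 0.1107 0.089 ] az -169.0 -> [0.1114, 0.0001, 0.0012] [-0.04, -0.43, 0.63]
[0.5265 0.1143 0.089 ] az -169.0 -> [0.1116, -0.0189, 0.0012] [-0.04, -0.43, 0.63]
[0.536  0.1152 0.089 ] az -166.0 -> [0.1117, -0.0285, 0.0003] [-3.04, -0.45, 0.62]
[0.5398 0.1151 0.089 ] az -163.0 -> [0.1118, -0.0321, -0.0005] [-6.04, -0.46, 0.6]
[0.5158 0.1078 0.089 ] az -163.0 -> [0.1115, -0.0072, -0.0031] [-6.04, -0.46, 0.6]
```

View pics/c9.png

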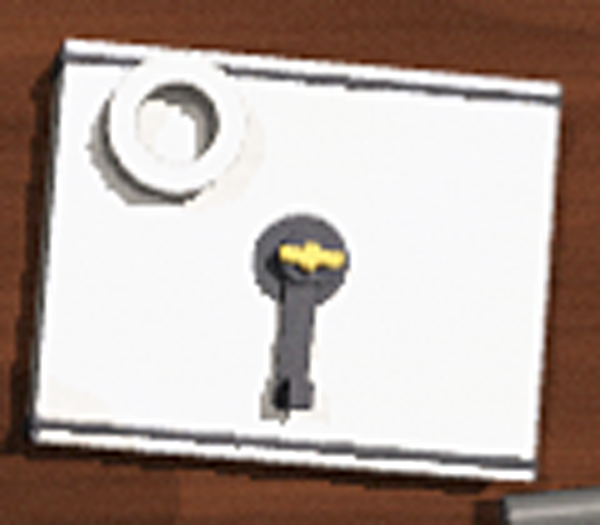

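Request:
{"fn": "drive_tool", "kwargs": {"plan": [[[0.04, 0, 0.001], [0, -0.4, 0.6], 0], [[0.08, 0, 0.001], [0, -0.4, 0.6], 0], [[0.111, 0, 0.001], [0, -0.4, 0.6], 0], [[0.111, 0, 0.001], [0, -0.4, 0.6], 0], [[0.111, -0.01, 0.001], [0, -0.4, 0.6], 0], [[0.111, -0.019, 0.001], [0, -0.4, 0.6], 0], [[0.111, -0.024, 0.0007], [-1.5, -0.4, 0.6], 0], [[0.111, -0.0285, 0.0003], [-3, -0.4, 0.6], 0], [[0.111, -0.03, 0], [-4.5, -0.4, 0.6], 0], [[0.111, -0.032, -0.0005], [-6, -0.4, 0.6], 0], [[0.111, -0.032, -0.0005], [-6, -0.4, 0.6], 0], [[0.111, -0.0072, -0.0031], [-6, -0.4, 0.6], 0], [[0.08, -0.0072, -0.0031], [-6, -0.4, 0.6], 0], [[0.04, -0.0072, -0.0031], [-6, -0.4, 0.6], 0], [[0, -0.0072, -0.0031], [-6, -0.4, 0.6], 0], [[-0.04, -0.0072, -0.0031], [-6, -0.4, 0.6], 0], [[-0.06, 0.01, 0.03], [-6, -0.4, 0.6], 0], [[-0.06, 0.02, 0.07], [-6, -0.4, 0.6], 0]]}}

```text
clock: 16.68
tool_pos: [0.4762, 0.1756, 0.2681]
orientation: [-80.3, 89.3, 26.4]
force: [0.1, 0.2, 0.0]
opening: 0.0003
```

```bash
python3 - <<'E'
from h import *
rel([(.42,-.01,.26,190)])
E
```

```text
clock 16.6833 tcp [0.4762 0.1756 0.2681] y azimuth -163.32 F [0.1 0.2 0. ] open 0.0003 q [ 43.   2. -14.   0. -74. -26.]
[ 0.42 -0.01  0.26] az -170.0 -> [0.0064, 0.1072, -0.1617] [6.68, 0.16, 0.71]
```

Request:
{"fn": "drive_tool", "kwargs": {"plan": [[[0, 0.02, -0.032], [0, 0, 0], 0], [[0, 0.04, -0.064], [0, 0, 0], 0], [[0, 0.06, -0.096], [0, 0, 0], 0], [[0, 0.08, -0.128], [0, 0, 0], 0], [[0, 0.107, -0.161], [0, 0, 0], 0], [[0, 0.107, -0.161], [0, 0, 0], 0], [[0, 0.107, -0.161], [0, 0, 0], 0], [[0, 0.107, -0.161], [0, 0, 0], 0]]}}

```text
clock: 17.35
tool_pos: [0.421, -0.0093, 0.2684]
orientation: [-81.9, 89.0, 24.7]
force: [0.4, 1.1, 0.5]
opening: 0.0004
```

```bash
python3 - <<'E'
from h import *
t=ctrl.snapshot('top')
cv2.imwrite('pics/c10.png',cv2.resize(t[175:300,180:450],(810,375),interpolation=cv2.INTER_CUBIC)[:,:800])
cv2.imwrite('pics/c11.png',cv2.resize(t[185:295,180:275],(475,550),interpolation=cv2.INTER_CUBIC))
E
```

```text
(no output)
```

View pics/c11.png

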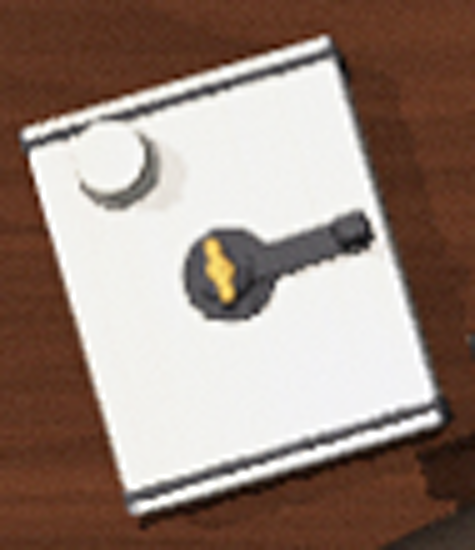

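```bash
python3 -c "
from plant import ctrl
o=ctrl.get_obs();print(o['clock'],o['qvel'].round(1),o['force']);print(ctrl.close_job())"
```

```text
17.4 [ 0.9  1.  -0.5 -0.1  0.2  0.2] [0.38244475 0.42684407 0.00383873]
the job is handed in; nothing more can be done
None
```

I set both dampers by pushing the tabs with shut fingers, and handed the job in at 17.4 s. At that point the arm was clear and the force reading was about 0.6 N, near its resting noise.

- **Wider duct's lever:** in the top view it is within about 1–2° of in line with the duct. I checked this while the arm was at the other duct and did not look again after the last moves, which stayed clear of it.
- **Narrower duct's lever:** in the last top view it is at about 107° in the world frame, against 106.9° for squarely across the duct. That is roughly 0–1° off.

Some checks disagreed along the way:
- **First pass missed:** the fingers went over the narrow tab. The scene picture put the fingertips about 20 mm higher than the reported TCP, so I pushed with the TCP about 23 mm lower.
- **First real push fell short:** the narrow lever stopped about 6° early because the shut fingers are thinner than I assumed. A second push corrected it.
- **Poor network reports:** some landmark results were wrong or missing, including the wide tab and the bin. For lever and duct angles I relied on the duct edges and tab positions in the pictures.

The tape and jar looked unmoved in the top-view crops. I took no separate measurement of the other bystanders at the end.

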